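Mix a sample bottle, then show it to the code reader

TASK

Take the blue-capped sample bottle nearest the robot (it stands in a loose row with a paint tin and the brown bottle), press it down upright, centred on the rubber plate of the vortex mixer, until the sprung plate is fully down, and keep it down for about two seconds. Then carry it over the top of the upright sheet-metal screen to the code reader and finish still holding it there, upright and still, centred over the round window with its base about 1 cm above the glass. Never touch the reader or the screen with anything, and leave the tin and the brown bottle where they stand.

Things in the scene. Friction and masses are not known exactly. Their poses are not given: they have to be found in the camera images.
- sample_bottle: White sample bottle, loose, 160 to 290 g, upright: round body 62 mm wide, narrowing shoulder, blue cap (fixed on) 35 mm wide from 93 to 111 mm above its base, 111 mm tall; grip it by the cap from above. One of a row of three things beyond the screen, in any order, centres at least 110 mm apart; other bottles at the back of the bench are not meant. Origin: centre of its underside; z up.
- paint_tin: Small cylindrical lever-lid paint tin, diameter 62 mm, 76 mm tall, loose, in the row of three; leave it alone. Origin: centre of its underside.
- thinner_bottle: Brown bottle with black cap, diameter 66 mm, 143 mm tall, loose, in the row of three; leave it alone. Origin: centre of its underside.
- mixer: Vortex mixer, fixed: grey box 130 (x) x 120 (y) mm and 54 mm high with a dial and a rocker switch on its front (-x) side, a black conical collar on top to 66 mm, and above that a round sprung rubber plate. Left or right of the screen. Origin: centre of its underside; turned about z by up to 0.4 rad.
- mixer_plate_top (a point): Centre of the flat top of the mixer's black rubber plate (diameter 76 mm), 86 mm above the bench when up; it moves with the plate.
- mixer_pad (a joint): Downward travel of the mixer's sprung plate: 0 = up, 0.008 m = fully down on its stop. About 4 N of push starts it moving (more than the bottle weighs), about 10 N puts it fully down; it springs back by itself.
- reader: Code reader, fixed: flat white box 130 (x) x 120 (y) mm, 33 mm high, with a steel bezel (diameter 72 mm, top 36 mm above the bench) round a dark round window on top. Stands across the screen from the mixer. Nothing may touch it. Origin: centre of its underside; turned about z by up to 0.4 rad.
- reader_window (a point): Centre of the reader's dark window (diameter 56 mm), on its upper surface, 37 mm above the bench.
- screen: Upright sheet-metal splash screen, fixed, between mixer and reader: 200 mm long (its x, pointing roughly away from the robot), sheet 4 mm thick with a round top edge 10 mm thick, top 150 mm above the bench; foot 60 mm wide (its y) and 8 mm high. Nothing may touch it. Origin: centre of its underside.
There are look-alikes about, which are no part of the job. Leave any yellow look-alike of the mixer alone.

How it is judged:
By the outcome, as a careful person would: the job done as asked, in the order asked, and still so for the second after the job is handed in, while the arm keeps its last pose, push and grip.
It also fails if it takes over 64 s, if anything falls off the work surface, if the arm or the gripper's body presses on something with over 40 N, if the wrist force passes 120 N, or if a joint passes its speed limit or range.

ROBOT

A 6-joint arm with a two-finger parallel gripper is mounted at the origin on a cart in front of the work surface, level with it; the furniture and walls round the work are solid. World frame = base frame: x ahead of the robot, y to its left, z up, the work surface at z = 0. Lengths are in m, angles in rad, forces in N, time in s.
With the tool pointing down it reaches from about 0.25 to 0.85 m from the base axis. Payload 12.5 kg.
Tool frame: the origin (TCP) lies on the centre line of the jaws, within the pads' length; the fingertips stand 14 mm ahead of it and the grasp point (between the pads) lies 5 mm behind it; z points along the fingers, y is the line along which they close (so a half turn about z gives the same grasp; the last joint's range is limited). The gripper opens to 93 mm and grips with 3 to 60 N. Pads are 15 mm wide; open, the fingers measure 128 mm over their backs; the gripper's body (75 mm by 188 mm) begins 65 mm behind the grasp point.
Start: joints at [1.149, 0.351, 1.652, -0, 1.139, -0.085], TCP at [0.182, 0.519, 0.233] pointing down, gripper open.
Joint ranges: [-2.75, 2.75], [-0.79, 2.1], [0.01, 2.65], [-1.57, 4.71], [0.07, 3.14], [-2.87, 2.87]. Speed limits (rad/s): [2.22, 2.22, 2.79, 3.14, 3.14, 3.14].

INTERFACE

Orientations are given as a unit quaternion [w, x, y, z].
In Python, from plant import manip gives the robot as it stands.
- The arm moves only by the shell command python3 -m crank 'ROWS' [FORCE]. ROWS is JSON, a list that holds one entry, the list of rows, each a list of 7 numbers: the shift along the tool's x, y, z in m, then the turn, a rotation vector about the tool's x, y, z in rad, then the finger opening in m, from 0 to 0.093. A call has 1 to 10 rows; each row is the pose to reach, as a shift and turn from the pose commanded when the call began, along the tool's axes at that moment; what a row does not reach only later rows make up. A row lasts 1/8 s, in which the tool goes at most 62.5 mm and 10.7 degrees, less where a joint would pass 70% of its speed; a pose out of reach is approached as far as the arm can. A call with a gripper value outside its range is refused whole. The fingers move at their own pace and stop on an object; FORCE is the grip in N (left out, the last holds). Time passes only in rows, so rows that repeat a pose let the fingers close. It gives the time, the measured TCP pose, the force, the opening and the grip force at its end, in the units of the state.
- manip.read_state(): the state, without advancing time (a new reading comes with each control period).
- manip.grab_frame(name): name is "scene" or "top"; returns the picture (480x640x3 uint8, red, green, blue); there is no depth.
- manip.camera_info(name): a dict with "mtx" (3x3 intrinsics, pixels), "k1" (the pictures are not rectified: a ray, as slopes to the right and down, at radius r is drawn at 1 + k1 r^2 times it, then the intrinsics apply), "R" (3x3) and "t" (3): a world point X has camera coordinates R X + t. Camera axes: x right, y down, z forward; pixel columns grow to the right and rows downward; lengths in m; the calibration is good to about 2 mm. A picture is of the moment at which its call begins. camera_info takes no time and is no camera call.
- manip.hand_in(): hands the job in; it is judged then, once.
Trained networks look in the newest picture that a camera, given by its name, has taken for a name from the list of things; names that differ only in an ending like _2 or _b are one class to them, and where a whole thing is asked for, a point or a joint stands for the part that bears it (a point fixed in the world has none). Each returns a list of dicts, best first, with "conf" (0 to 1); they miss things now and then, are a little off and sometimes report something else, mostly with a low value. They report only what shows in the picture. A call takes as long as a camera call. They do not tell look-alikes from the thing itself.
- manip.boxes_of(query, camera): "bbox" ([left, top, right, bottom] in pixels, round what is visible of it).
- manip.spot_point(query, camera): "position" ([row, column] in pixels: a listed point, or the origin of a listed thing).
The state is a dict: "t": time; "joints": joint angles; "dq": joint speeds; "joint_efforts": joint torques, N m; "tcp_pos": TCP position; "tool_rot": TCP orientation; "wrist_force": force on the tool from outside, world axes, zero at the start; "moment": the same for the moment, N m; "width": opening from 0.0 (shut) to 1.0 (fully open); "finger_force": force on a finger pad.
Only numpy, scipy, OpenCV 4.12 (cv2) and the standard library are available. Lean on these libraries where they do the work, as an engineer would, in place of code of your own. Each camera call takes 0.05 s, during which the arm holds its last target. There are 200 camera calls.

## Working session

There is one attempt and no reset: what is moved stays moved. The work goes in short steps, Python scripts to look and compute and a shell command to move; the robot and the scene stay as the last step left them, time stands still between calls to the robot, and variables do not carry over. Pictures are saved under pics/ and viewed, at most 10 in all, crops included, and the job is handed in when it is done.

```bash
mkdir -p pics; ls
cat > h.py <<'E'
import numpy as np, cv2
from plant import manip
def cam(n):
    c=manip.camera_info(n); return np.array(c["mtx"]),c["k1"],np.array(c["R"]),np.array(c["t"])
def proj(n,X):
    K,k1,R,t=cam(n); return cv2.projectPoints(np.array(X,float).reshape(-1,3),cv2.Rodrigues(R)[0],t,K,np.array([k1,0,0,0,0.]))[0].reshape(-1,2)
def ray(n,uv):
    K,k1,R,t=cam(n); p=cv2.undistortPoints(np.array(uv,float).reshape(-1,1,2),K,np.array([k1,0,0,0,0.])).reshape(2)
    return -R.T@t, R.T@np.array([p[0],p[1],1.])
def atz(n,uv,z):
    o,d=ray(n,uv); return o+d*(z-o[2])/d[2]
def snap(n,f):
    im=manip.grab_frame(n); cv2.imwrite('pics/'+f,im[:,:,::-1]); return im
E
python3 - <<'E'
from h import *
np.set_printoptions(precision=3,suppress=True)
for n in("scene","top"):
    snap(n,n+'0.png'); K,k1,R,t=cam(n); print(n,-R.T@t,R[2])
    for q,z in(("sample_bottle",0),("paint_tin",0),("thinner_bottle",0),("mixer_plate_top",.086),("mixer",0),("reader_window",.037),("reader",0),("screen",0)):
        for d in manip.spot_point(q,n)[:4]:
            p=d["position"]; print(q,round(d["conf"],2),np.round(p),atz(n,p[::-1],z))
print(manip.read_state())
E
```

```text
pics
scene [-0.497  1.028  0.921] [ 0.665 -0.518 -0.538]
sample_bottle 0.47 [261. 328.] [0.504 0.229 0.   ]
paint_tin 0.59 [203. 396.] [ 0.664 -0.259  0.   ]
thinner_bottle 0.5 [230. 334.] [0.649 0.087 0.   ]
mixer_plate_top 0.8 [307. 210.] [0.436 0.691 0.086]
mixer 0.76 [261. 329.] [0.504 0.226 0.   ]
mixer 0.7 [329. 212.] [0.446 0.693 0.   ]
reader_window 0.71 [209. 431.] [ 0.494 -0.279  0.037]
reader 0.6 [221. 435.] [ 0.463 -0.273  0.   ]
screen 0.9 [247. 391.] [ 0.439 -0.005  0.   ]
top [0.319 0.212 1.597] [ 0.146 -0.013 -0.989]
sample_bottle 0.97 [198. 411.] [ 0.663 -0.078  0.   ]
paint_tin 0.55 [198. 464.] [ 0.66  -0.246  0.   ]
thinner_bottle 0.64 [197. 362.] [0.668 0.078 0.   ]
mixer_plate_top 0.87 [253. 314.] [0.484 0.23  0.086]
mixer_plate_top 0.59 [274. 153.] [0.432 0.701 0.086]
mixer 0.9 [271. 166.] [0.446 0.691 0.   ]
mixer 0.67 [255. 313.] [0.487 0.236 0.   ]
reader_window 0.57 [255. 312.] [0.485 0.237 0.037]
reader 0.63 [256. 477.] [ 0.474 -0.275  0.   ]
screen 0.87 [263. 384.] [0.457 0.015 0.   ]
{'t': 0.9, 'joints': array([ 1.149,  0.351,  1.652,  0.   ,  1.139, -0.085]), 'dq': array([-0.001, -0.001,  0.   , -0.001,  0.   , -0.001]), 'joint_efforts': array([  0.002, -49.723, -28.549,   0.07 ,   0.022,  -0.   ]), 'tcp_pos': array([0.182, 0.519, 0.233]), 'tool_rot': array([-0.   ,  0.168,  0.986, -0.   ]), 'wrist_force': array([0.43 , 0.219, 0.294]), 'moment': array([-0.048,  0.019,  0.005]), 'finger_force': 0.0, 'width': 0.9993224989385564}
```

View pics/scene0.png

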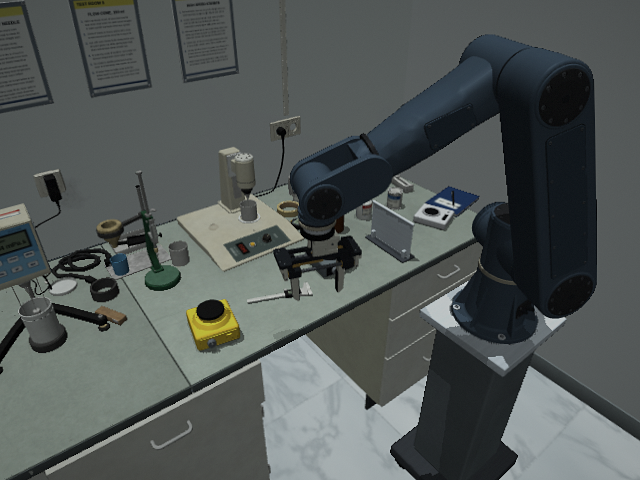

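View pics/top0.png

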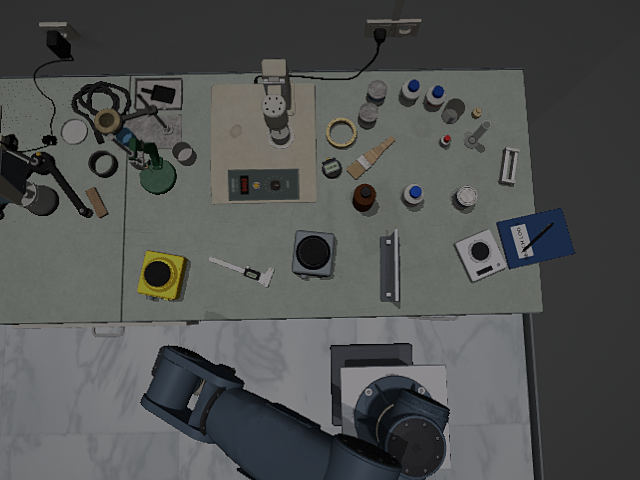

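The top view shows the blue-capped bottle at (col 414, row 194), between the brown bottle (364,196) and the tin (465,197). The grey mixer is at (314,252), the screen at (390,265) and the reader at (480,252). The yellow look-alike is at (160,275). I'll refine these by segmenting the picture.

Run:
```python
from h import *
np.set_printoptions(precision=4,suppress=True)
im=cv2.imread('pics/top0.png'); hsv=cv2.cvtColor(im,cv2.COLOR_BGR2HSV).astype(int); g=cv2.cvtColor(im,cv2.COLOR_BGR2GRAY).astype(int)
def blob(m,c,r,name,z):
    w=np.zeros_like(m,dtype=np.uint8); x,y=c; w[y-r:y+r,x-r:x+r]=m[y-r:y+r,x-r:x+r]
    n,l,s,ce=cv2.connectedComponentsWithStats(w); i=1+np.argmax(s[1:,4]); print(name,ce[i],s[i],'->',atz('top',ce[i],z))
blue=(hsv[...,0]>100)&(hsv[...,0]<130)&(hsv[...,1]>120)&(hsv[...,2]>60)
blob(blue,(414,192),16,'cap',.109)
blob(g<45,(314,250),25,'plate',.085)
blob(g<70,(480,252),15,'window',.037)
print(proj('top',[[.663,-.078,0],[.663,-.078,.111]]))
def crop(c,r,f): x,y=c; return cv2.resize(im[y-r:y+r,x-r:x+r],(f,f),interpolation=cv2.INTER_CUBIC)
cv2.imwrite('pics/c1.png',np.hstack([crop((314,252),32,400),crop((480,254),32,400)]))
a=im[170:320,280:520]; cv2.imwrite('pics/c2.png',cv2.resize(a,None,fx=3.3,fy=3.3,interpolation=cv2.INTER_CUBIC))
```

```text
cap [415.2277 191.0495] [410 186  11  11 101] -> [ 0.6596 -0.0711  0.109 ]
plate [312.6699 252.2751] [296 236  35  34 927] -> [0.4869 0.2351 0.085 ]
window [479.7713 250.8876] [471 242  18  19 258] -> [ 0.4857 -0.2735  0.037 ]
[[411.2    197.765 ]
 [417.638  189.7105]]
```

View pics/c2.png

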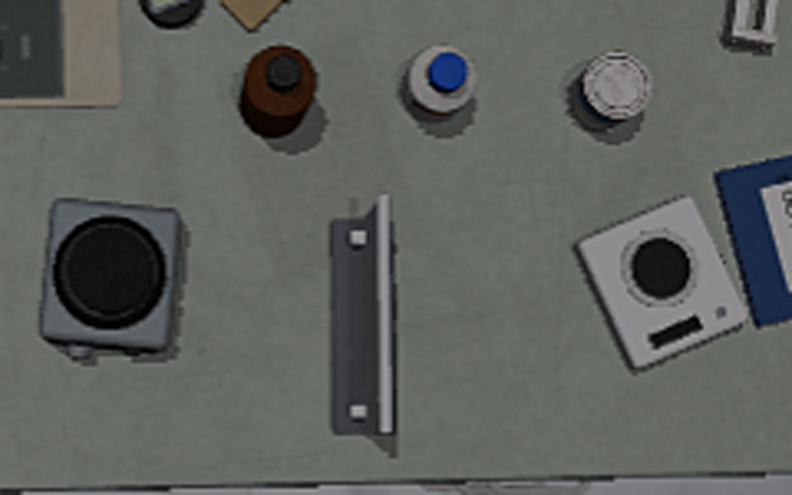

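The crop confirms the layout, with the plate's outer dark ring including the collar. I'll stretch the contrast on the dark parts and overlay the model circles.

Run:
```python
from h import *
im=cv2.imread('pics/top0.png'); S=12
big=cv2.resize(im,None,fx=S,fy=S,interpolation=cv2.INTER_CUBIC)
big=np.clip(big.astype(float)*2.2,0,255).astype(np.uint8); big=cv2.LUT(big,(255*(np.arange(256)/255)**.6).astype(np.uint8))
a=np.linspace(0,2*np.pi,80)
def circ(x,y,z,r,c):
    p=(proj('top',np.c_[x+r*np.cos(a),y+r*np.sin(a),0*a+z])+.5)*S-.5; cv2.polylines(big,[np.int32(p)],True,c,1)
circ(.485,.233,.086,.038,(0,255,0)); circ(.4857,-.2735,.037,.028,(0,255,0)); circ(.4857,-.2735,.036,.036,(0,0,255))
circ(.6596,-.0711,.111,.0175,(0,255,0)); circ(.6596,-.0711,.0,.031,(0,0,255))
def cr(x,y,r=16): return cv2.resize(big[(y-r)*S:(y+r)*S,(x-r)*S:(x+r)*S],(266,266))
cv2.imwrite('pics/c3.png',np.hstack([cr(313,252,19),cr(480,251),cr(414,193)]))
```

```text
(no output)
```

View pics/c3.png

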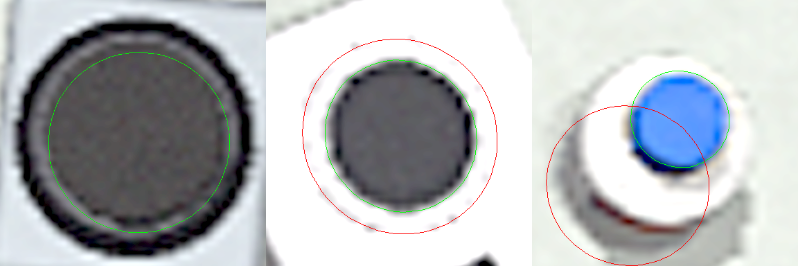

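The window and cap circles fit. The plate circle looks a few mm too low, so I'll fit it by its edge and check it in the averaged picture.

Run:
```python
from h import *
from scipy.optimize import minimize
from scipy.ndimage import map_coordinates as mc
np.set_printoptions(precision=4,suppress=True)
A=np.mean([manip.grab_frame('top').astype(float) for _ in range(6)],0); g=A.mean(2); np.save('avg.npy',A)
a=np.linspace(0,2*np.pi,120)
def val(x,y,z,r):
    p=proj('top',np.c_[x+r*np.cos(a),y+r*np.sin(a),0*a+z]); return mc(g,[p[:,1],p[:,0]],order=1)
print('radial from plate guess',[ (r,round(val(.49,.235,.086,r/1000).mean(),1)) for r in range(24,64,3)])
def fit(x0,z,r,sgn,w=.004):
    f=lambda p:-sgn*(val(p[0],p[1],z,r+w)-val(p[0],p[1],z,r-w)).mean()
    s=minimize(f,x0,method='Nelder-Mead',options=dict(initial_simplex=np.array(x0)+[[0,0],[.006,0],[0,.006]])); return s.x,s.fun
print('plate+',fit((.488,.234),.086,.038,1)); print('plate-',fit((.488,.234),.086,.038,-1))
print('collar outer z.054',[(r,fit((.487,.235),.054,r/1000,1)) for r in (46,50,54,58)])
print('window',fit((.4857,-.2735),.037,.028,1))
G=np.clip((A-15)*5,0,255)[...,::-1].astype(np.uint8)
c=cv2.resize(G[230:274,290:334],(528,528),interpolation=cv2.INTER_CUBIC); cv2.imwrite('pics/c4.png',c)
```

```text
radial from plate guess [(24, np.float64(17.6)), (27, np.float64(17.6)), (30, np.float64(17.6)), (33, np.float64(17.4)), (36, np.float64(16.4)), (39, np.float64(24.0)), (42, np.float64(21.3)), (45, np.float64(7.1)), (48, np.float64(17.6)), (51, np.float64(54.5)), (54, np.float64(83.3)), (57, np.float64(89.7)), (60, np.float64(84.3)), (63, np.float64(86.9))]
plate+ (array([0.4878, 0.2344]), np.float64(-7.98845702825579))
plate- (array([0.4883, 0.2413]), np.float64(-7.721008514845243))
collar outer z.054 [(46, (array([0.483 , 0.2374]), np.float64(-38.80526985364239))), (50, (array([0.491 , 0.2352]), np.float64(-80.57832655900893))), (54, (array([0.4906, 0.2356]), np.float64(-76.69062340157414))), (58, (array([0.4971, 0.2404]), np.float64(-37.16926569327343)))]
window (array([ 0.4862, -0.2738]), np.float64(-108.4608720613599))
```

View pics/c4.png

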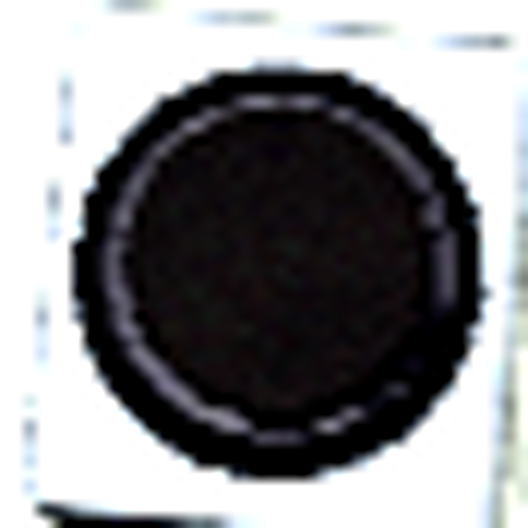

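The plate disc spans roughly cols 125–430 and rows 105–408 in the crop. That is 76 mm across and gives a centre near (0.491, 0.235), which agrees with the collar fit. I'll move towards the bottle and turn the jaws to line up with world y on the way.

```bash
python3 -m crank '[[[-0.03,-0.02,-0.01,0,0,-0.034,0.093],[-0.08,-0.05,-0.02,0,0,-0.068,0.093],[-0.13,-0.08,-0.03,0,0,-0.102,0.093],[-0.18,-0.11,-0.03,0,0,-0.136,0.093],[-0.23,-0.14,-0.03,0,0,-0.17,0.093],[-0.28,-0.17,-0.03,0,0,-0.204,0.093],[-0.33,-0.20,-0.03,0,0,-0.238,0.093],[-0.38,-0.235,-0.03,0,0,-0.272,0.093],[-0.43,-0.265,-0.03,0,0,-0.306,0.093],[-0.48,-0.295,-0.03,0,0,-0.3375,0.093]]]' 40
python3 -c "
from h import *
print(proj('top',[[.491,.2354,.086],[.486,-.2738,.037]]))
for p in ((396.7,229.5),(396.7,301)): print(atz('top',p,.15))
s=manip.read_state();print(s['t'],s['tcp_pos'],s['tool_rot'],s['joints'])"
```

```text
t: 2.45
tcp_pos: [0.5383, 0.0803, 0.2628]
tool_rot: [0.0, -0.001, 1.0, 0.0]
wrist_force: [1.0, 0.4, -0.3]
width: 1.003
finger_force: 0.0
[[312.54992104 250.84029929]
 [479.85399744 250.79353921]]
[ 0.53963531 -0.00526924  0.15      ]
[0.33854639 0.00302967 0.15      ]
2.45 [0.53831945 0.08026209 0.26280806] [ 2.28298274e-04 -7.39883649e-04  9.99999698e-01  6.32435198e-05] [ 6.24196986e-02  3.10219776e-01  1.63086499e+00  1.05252969e-04
  1.20004437e+00 -1.50989451e+00]
```

```bash
python3 -m crank '[[[-0.03,-0.04,0,0,0,0,0.093],[-0.06,-0.08,0,0,0,0,0.093],[-0.09,-0.12,0,0,0,0,0.093],[-0.1215,-0.1515,0,0,0,0,0.093],[-0.1215,-0.1515,0.02,0,0,0,0.093],[-0.1215,-0.1515,0.06,0,0,0,0.093],[-0.1215,-0.1515,0.08,0,0,0,0.093],[-0.1215,-0.1515,0.09,0,0,0,0.093],[-0.1215,-0.1515,0.09,0,0,0,0.093]]]' 40
python3 -c "
from h import *
im=snap('scene','s1.png')
for d in manip.spot_point('sample_bottle','scene')+manip.boxes_of('sample_bottle','scene'): print(d)
for z in (0,.111): print(proj('scene',[.6596,-.0711,z]))
A=im[150:270,270:430,::-1]; A=np.clip(A.astype(float)*1.8,0,255).astype(np.uint8); cv2.imwrite('pics/s1c.png',cv2.resize(A,(800,600),interpolation=cv2.INTER_CUBIC))"
```

```text
t: 3.58
tcp_pos: [0.6589, -0.0693, 0.1725]
tool_rot: [-0.0, -0.0, 1.0, 0.0]
wrist_force: [-0.3, -0.2, -0.2]
width: 1.001
finger_force: 0.0
{'position': [218.1, 364.5], 'conf': 0.87}
{'bbox': [356.6, 188.9, 372.9, 220.0], 'conf': 0.64}
[[363.41175563 216.58304608]]
[[364.88360971 191.71484747]]
```

View pics/s1c.png

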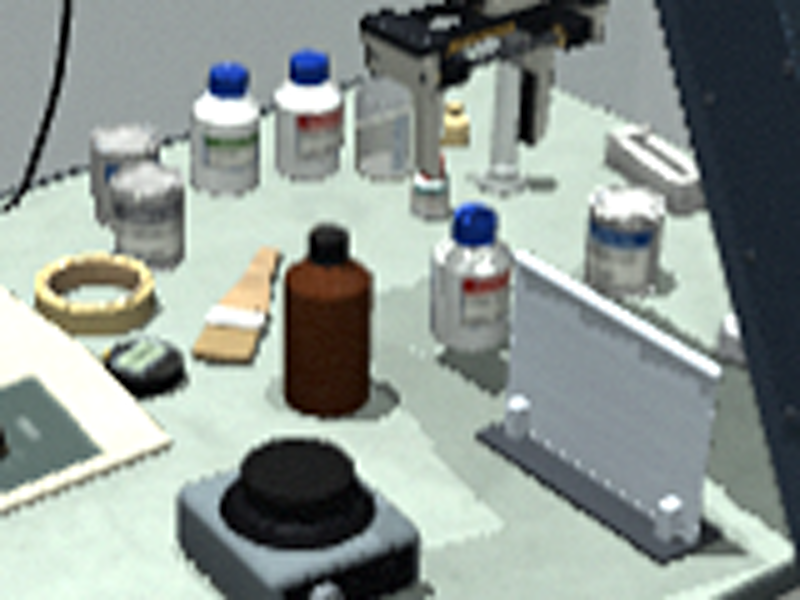

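The jaws straddle the bottle's cap, which is at about (475,225) in the crop and agrees with the projection. I'll descend and grip.

```bash
python3 -m crank '[[[0,0,0.02,0,0,0,0.093],[0,0,0.04,0,0,0,0.093],[0,0,0.055,0,0,0,0.093],[0,0,0.065,0,0,0,0.093],[0,0,0.068,0,0,0,0.093],[0,0,0.068,0,0,0,0.093]]]' 40
python3 -m crank '[[[0,0,0,0,0,0,0.06],[0,0,0,0,0,0,0.045],[0,0,0,0,0,0,0.038],[0,0,0,0,0,0,0.025],[0,0,0,0,0,0,0.025],[0,0,0,0,0,0,0.025],[0,0,0,0,0,0,0.025],[0,0,0,0,0,0,0.025]]]' 40
```

```text
t: 4.47
tcp_pos: [0.659, -0.0694, 0.1048]
tool_rot: [0.0, -0.0, 1.0, -0.0]
wrist_force: [0.3, 0.5, 1.4]
width: 1.0
finger_force: 0.0
t: 5.48
tcp_pos: [0.6594, -0.0698, 0.1053]
tool_rot: [0.001, -0.0, 1.0, -0.0]
wrist_force: [0.3, -3.3, 6.5]
width: 0.369
finger_force: 42.5
```

```bash
python3 -m crank '[[[0,0,-0.01,0,0,0,0.025],[0,0,-0.03,0,0,0,0.025],[0,0,-0.06,0,0,0,0.025],[0,0,-0.09,0,0,0,0.025],[0,0,-0.12,0,0,0,0.025],[0,0,-0.14,0,0,0,0.025],[0,0,-0.14,0,0,0,0.025]]]'
python3 -c "
from h import *
im=snap('scene','s2.png')
print(manip.boxes_of('sample_bottle','scene'))
s=manip.read_state(); p=s['tcp_pos']; print(p,s['wrist_force'],s['finger_force'],s['width'])
print(proj('scene',[p-[0,0,.1055],p+[0,0,.0055],p-[0,0,.0123]]))
A=im[90:240,280:480,::-1]; A=np.clip(A.astype(float)*1.8,0,255).astype(np.uint8); cv2.imwrite('pics/s2c.png',cv2.resize(A,(800,600),interpolation=cv2.INTER_CUBIC))"
```

```text
t: 6.35
tcp_pos: [0.6594, -0.0693, 0.247]
tool_rot: [0.002, -0.0, 1.0, -0.0]
wrist_force: [0.8, -0.5, -1.7]
width: 0.367
finger_force: 41.1
[{'bbox': [358.3, 159.1, 373.1, 190.4], 'conf': 0.88}]
[ 0.65852964 -0.0691966   0.24429929] [ 0.48692792 -0.31658694 -3.36246971] 41.13596111881634 0.3673532419133684
[[365.08284914 185.46119543]
 [366.65747061 158.45086109]
 [366.39893967 162.90372266]]
```

View pics/s2c.png

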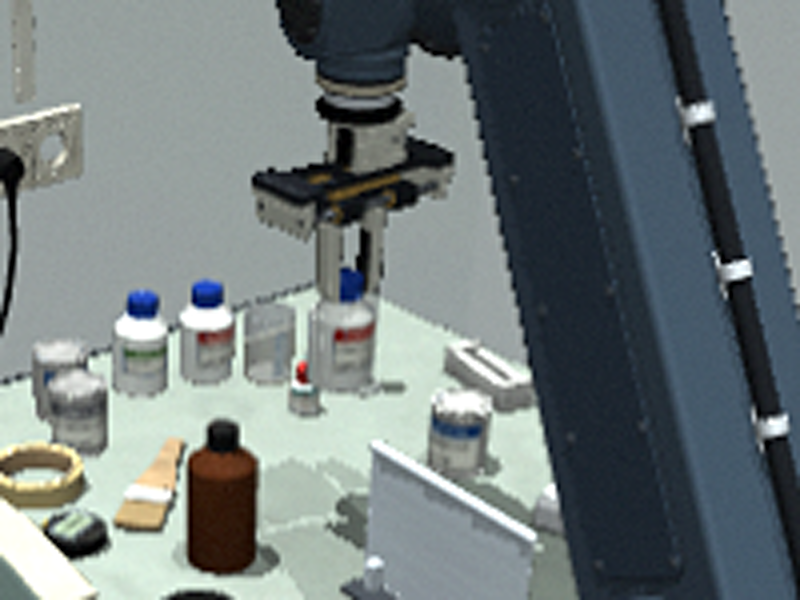

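The bottle is held upright by the cap, clear of the bench. Next I'll raise it and carry it over the brown bottle's height to the plate.

```bash
python3 -m crank '[[[0,0,-0.02,0,0,0,0.025],[0.005,0.01,-0.045,0,0,0,0.025],[0.02,0.04,-0.06,0,0,0,0.025],[0.045,0.08,-0.06,0,0,0,0.025],[0.07,0.125,-0.06,0,0,0,0.025],[0.095,0.17,-0.06,0,0,0,0.025],[0.12,0.215,-0.06,0,0,0,0.025],[0.145,0.26,-0.06,0,0,0,0.025],[0.16,0.29,-0.06,0,0,0,0.025],[0.1685,0.3045,-0.06,0,0,0,0.025]]]'
python3 -m crank '[[[0,0,0.02,0,0,0,0.025],[0,0,0.05,0,0,0,0.025],[0,0,0.08,0,0,0,0.025],[0,0,0.095,0,0,0,0.025],[0,0,0.1,0,0,0,0.025],[0,0,0.1,0,0,0,0.025]]]'
python3 -c "
from h import *
im=snap('scene','s3.png')
s=manip.read_state(); p=s['tcp_pos']; print(p,s['tool_rot'],s['wrist_force'],s['finger_force'])
b=p-[0,0,.1055]; print(proj('scene',[b,[.491,.2354,.086]]))
A=im[170:290,240:400,::-1]; A=np.clip(A.astype(float)*2.5,0,255).astype(np.uint8); A=cv2.resize(A,(800,600),interpolation=cv2.INTER_CUBIC)
a=np.linspace(0,2*np.pi,60)
for c,r,col in(([.491,.2354,.086],.038,(0,255,0)),(b,.031,(0,0,255))):
    q=proj('scene',np.array(c)+np.c_[r*np.cos(a),r*np.sin(a),0*a]); cv2.polylines(A,[np.int32((q-[240,170]+.5)*5-.5)],True,col,1)
cv2.imwrite('pics/s3c.png',A)"
```

```text
t: 7.7
tcp_pos: [0.4891, 0.2361, 0.3038]
tool_rot: [-0.001, -0.001, 1.0, -0.0]
wrist_force: [0.4, -0.5, -2.7]
width: 0.372
finger_force: 40.8
t: 8.45
tcp_pos: [0.4905, 0.235, 0.2051]
tool_rot: [0.0, -0.0, 1.0, 0.0]
wrist_force: [0.4, 0.2, -2.8]
width: 0.365
finger_force: 40.8
[0.49064164 0.2350737  0.20545066] [ 5.95525348e-04 -2.99783644e-04  9.99999757e-01  2.05197512e-04] [-0.14560436 -0.07761237 -2.79010142] 40.81943263038738
[[329.70736699 239.14006653]
 [329.50996897 242.67464273]]
```

View pics/s3c.png

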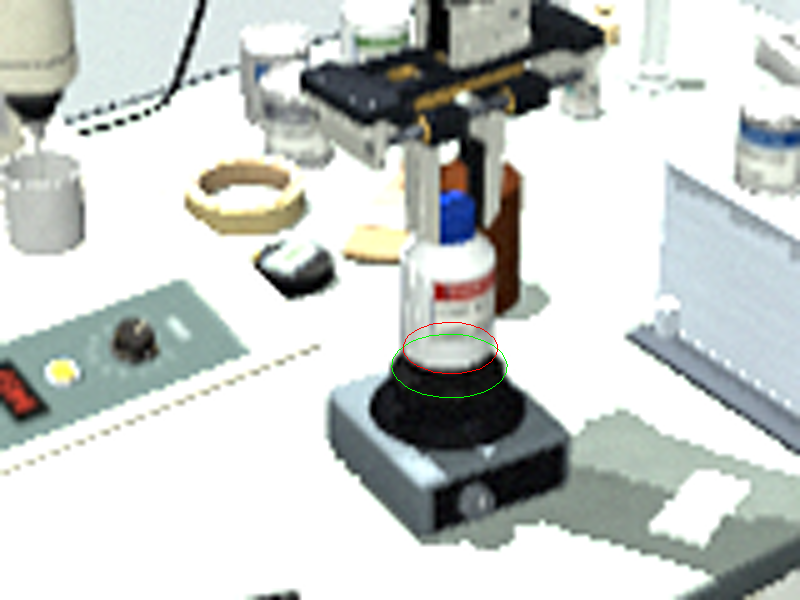

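The base circle sits centred over the plate. I'll press gradually while watching the force.

```bash
python3 -m crank '[[[0,0,0.005,0,0,0,0.025],[0,0,0.01,0,0,0,0.025],[0,0,0.014,0,0,0,0.025],[0,0,0.017,0,0,0,0.025],[0,0,0.02,0,0,0,0.025],[0,0,0.02,0,0,0,0.025]]]' 55
python3 -m crank '[[[0,0,0.001,0,0,0,0.025],[0,0,0.002,0,0,0,0.025],[0,0,0.002,0,0,0,0.025]]]'
python3 -m crank '[[[0,0,0.001,0,0,0,0.025],[0,0,0.002,0,0,0,0.025],[0,0,0.002,0,0,0,0.025]]]'
```

```text
t: 9.25
tcp_pos: [0.4905, 0.2351, 0.1851]
tool_rot: [0.001, -0.0, 1.0, 0.0]
wrist_force: [-0.6, -0.5, 6.8]
width: 0.367
finger_force: 56.0
t: 9.62
tcp_pos: [0.4906, 0.2351, 0.1834]
tool_rot: [0.001, -0.0, 1.0, 0.0]
wrist_force: [-1.1, -0.6, 8.1]
width: 0.368
finger_force: 56.1
t: 10.0
tcp_pos: [0.4914, 0.2353, 0.1832]
tool_rot: [0.002, -0.0, 1.0, 0.0]
wrist_force: [-3.7, -2.8, 22.3]
width: 0.368
finger_force: 56.9
```

The force jumped from about 8 to 22 N at z = 0.183, so the plate is on its stop. I'll hold for about two seconds.

```bash
python3 -m crank '[[[0,0,0,0,0,0,0.025],[0,0,0,0,0,0,0.025],[0,0,0,0,0,0,0.025],[0,0,0,0,0,0,0.025],[0,0,0,0,0,0,0.025],[0,0,0,0,0,0,0.025],[0,0,0,0,0,0,0.025],[0,0,0,0,0,0,0.025],[0,0,0,0,0,0,0.025]]]'
python3 -m crank '[[[0,0,0,0,0,0,0.025],[0,0,0,0,0,0,0.025],[0,0,0,0,0,0,0.025],[0,0,0,0,0,0,0.025],[0,0,0,0,0,0,0.025],[0,0,0,0,0,0,0.025],[0,0,0,0,0,0,0.025]]]'
```

```text
t: 11.12
tcp_pos: [0.4914, 0.2353, 0.1832]
tool_rot: [0.002, -0.0, 1.0, 0.001]
wrist_force: [-4.9, -3.6, 23.3]
width: 0.367
finger_force: 56.9
t: 12.0
tcp_pos: [0.4914, 0.2353, 0.1832]
tool_rot: [0.002, -0.0, 1.0, 0.0]
wrist_force: [-3.5, -2.1, 23.1]
width: 0.361
finger_force: 56.9
```

```bash
python3 -m crank '[[[0,0,-0.005,0,0,0,0.025],[0,0,-0.02,0,0,0,0.025],[0,0,-0.05,0,0,0,0.025],[0,0,-0.085,0,0,0,0.025],[0,0,-0.115,0,0,0,0.025],[0,0,-0.14,0,0,0,0.025],[0,0,-0.15,0,0,0,0.025],[0,0,-0.15,0,0,0,0.025]]]'
python3 -m crank '[[[0,-0.01,0,0,0,0,0.025],[0,-0.03,0,0,0,0,0.025],[0,-0.06,0,0,0,0,0.025],[0,-0.1,0,0,0,0,0.025],[0,-0.14,0,0,0,0,0.025],[0,-0.18,0,0,0,0,0.025],[0,-0.22,0,0,0,0,0.025],[0,-0.26,0,0,0,0,0.025],[0,-0.3,0,0,0,0,0.025],[0,-0.34,0,0,0,0,0.025]]]'
python3 -m crank '[[[0,-0.04,0,0,0,0,0.025],[0,-0.08,0,0,0,0,0.025],[0,-0.12,0,0,0,0,0.025],[0.002,-0.145,0,0,0,0,0.025],[0.0045,-0.162,0,0,0,0,0.025],[0.0045,-0.169,0,0,0,0,0.025],[0.0045,-0.169,0,0,0,0,0.025],[0.0045,-0.169,0,0,0,0,0.025]]]'
```

```text
t: 13.0
tcp_pos: [0.4901, 0.235, 0.3306]
tool_rot: [0.0, -0.0, 1.0, 0.0]
wrist_force: [-0.2, -0.4, -2.6]
width: 0.368
finger_force: 55.5
t: 14.25
tcp_pos: [0.4894, -0.1073, 0.3303]
tool_rot: [-0.0, 0.0, 1.0, -0.0]
wrist_force: [-0.5, 0.4, -2.0]
width: 0.369
finger_force: 55.5
t: 15.25
tcp_pos: [0.4861, -0.2733, 0.3307]
tool_rot: [0.0, -0.001, 1.0, 0.0]
wrist_force: [1.0, -0.3, -2.8]
width: 0.366
finger_force: 55.6
```

```bash
python3 -m crank '[[[0,0,0.02,0,0,0,0.025],[0,0,0.05,0,0,0,0.025],[0,0,0.09,0,0,0,0.025],[0,0,0.125,0,0,0,0.025],[0,0,0.143,0,0,0,0.025],[0,0,0.15,0,0,0,0.025],[0,0,0.15,0,0,0,0.025],[0,0,0.15,0,0,0,0.025]]]'
python3 -c "
from h import *
A=np.concatenate([0*np.zeros((1,1))]) if 0 else None
s=manip.read_state(); p=s['tcp_pos']; print(p,s['tool_rot'],s['wrist_force'])
b=p-[0,0,.1052]; a=np.linspace(0,2*np.pi,60); out=[]
print(manip.grab_frame('scene').shape,manip.spot_point('sample_bottle','scene')[:2],proj('scene',b))
for n,(x0,y0) in (('scene',(395,165)),('top',(440,215))):
    im=snap(n,n+'4.png')[y0:y0+60,x0:x0+80,::-1]; im=np.clip(im.astype(float)*2,0,255).astype(np.uint8); A=cv2.resize(im,(800,600),interpolation=cv2.INTER_CUBIC)
    for c,r,col in(([.486,-.2738,.037],.028,(0,255,0)),(b,.031,(0,0,255)),(b+[0,0,.093],.0175,(255,0,255))):
        q=proj(n,np.array(c)+np.c_[r*np.cos(a),r*np.sin(a),0*a]); cv2.polylines(A,[np.int32((q-[x0,y0]+.5)*10-.5)],True,col,1)
    out.append(cv2.resize(A,(400,300)) if 0 else A[:, :])
cv2.imwrite('pics/c5.png',cv2.resize(np.vstack(out),(400*2//1,1200))[:600]); cv2.imwrite('pics/c6.png',out[1])"
```

```text
t: 16.25
tcp_pos: [0.4864, -0.2741, 0.1816]
tool_rot: [0.001, -0.0, 1.0, -0.0]
wrist_force: [0.7, 0.2, -1.7]
width: 0.363
finger_force: 55.5
[ 0.48644379 -0.27410978  0.18159024] [ 6.10257579e-04 -4.77555177e-04  9.99999611e-01 -4.21690115e-04] [ 0.68178379  0.24922405 -1.71218017]
(480, 640, 3) [] [[433.02188853 201.66941107]]
```

View pics/c5.png

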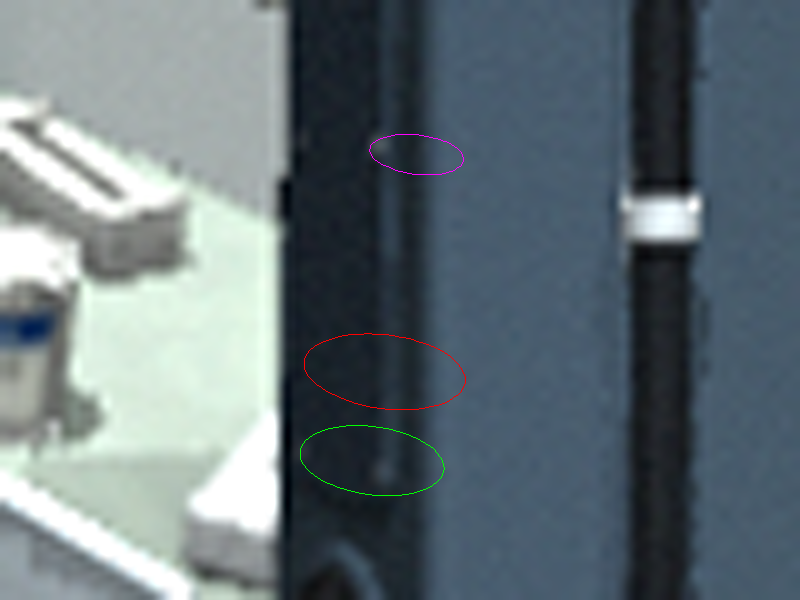

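The upper arm hides the reader from the scene camera here. I'll cross-check the window with the first scene picture numerically, and keep the last picture view for the top camera.

Run:
```python
from h import *
from scipy.optimize import minimize
from scipy.ndimage import map_coordinates as mc
a=np.linspace(0,2*np.pi,120)
for n in('scene','top'):
    g=cv2.imread(f'pics/{n}0.png').astype(float).mean(2)
    def val(x,y,r): p=proj(n,np.c_[x+r*np.cos(a),y+r*np.sin(a),0*a+.037]); return mc(g,[p[:,1],p[:,0]],order=1)
    for w in(.003,.005):
        s=minimize(lambda p:(val(*p,.028-w)-val(*p,.028+w)).mean(),(.486,-.274),method='Nelder-Mead',options=dict(initial_simplex=np.array([.486,-.274])+[[0,0],[.006,0],[0,.006]])); print(n,s.x,s.fun)
```

```text
scene [ 0.48672963 -0.27098045] -74.68884748988101
scene [ 0.48670261 -0.27070171] -108.514478261552
top [ 0.48577467 -0.27378096] -104.33265899502612
top [ 0.48693736 -0.27528932] -107.23966576121671
```

View pics/c6.png

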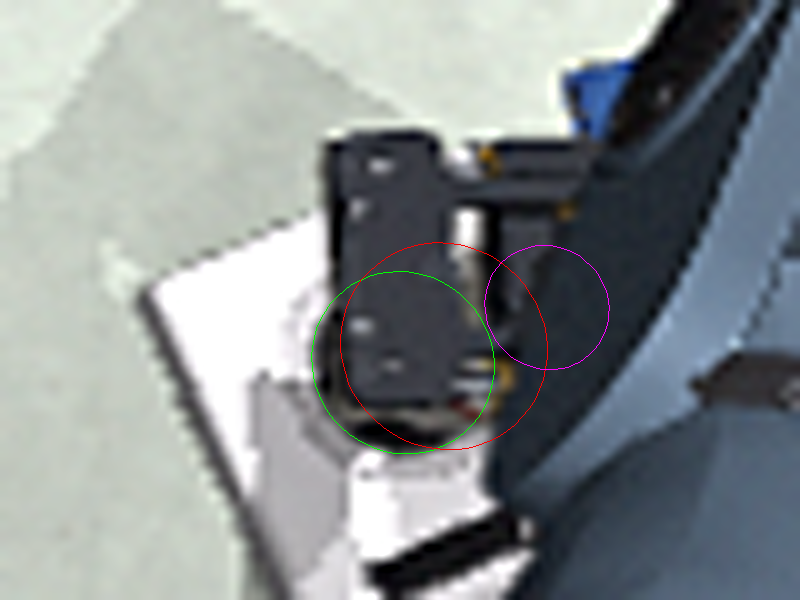

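The two cameras agree within about 3 mm, with a mean near (0.4865, −0.2725), and the top view shows the bottle over the window. I'll make the final descent with a 1.5 mm correction.

```bash
python3 -m crank '[[[0,0.001,0.008,0,0,0,0.025],[0,0.0015,0.016,0,0,0,0.025],[0,0.0015,0.023,0,0,0,0.025],[0,0.0015,0.027,0,0,0,0.025],[0,0.0015,0.029,0,0,0,0.025],[0,0.0015,0.029,0,0,0,0.025],[0,0.0015,0.029,0,0,0,0.025],[0,0.0015,0.029,0,0,0,0.025],[0,0.0015,0.029,0,0,0,0.025]]]'
python3 -m crank '[[[0,0,0,0,0,0,0.025],[0,0,0,0,0,0,0.025],[0,0,0,0,0,0,0.025],[0,0,0,0,0,0,0.025]]]'
```

```text
t: 17.58
tcp_pos: [0.4861, -0.2725, 0.1517]
tool_rot: [0.0, -0.0, 1.0, -0.0]
wrist_force: [0.2, 0.6, -2.9]
width: 0.364
finger_force: 55.5
t: 18.08
tcp_pos: [0.486, -0.2725, 0.1516]
tool_rot: [-0.0, -0.0, 1.0, 0.0]
wrist_force: [0.0, -0.5, -2.7]
width: 0.362
finger_force: 55.5
```

```bash
python3 -c "
from plant import manip; print(manip.hand_in())"
```

```text
the job is handed in; nothing more can be done
None
```

The job is handed in: I pressed the blue-capped bottle fully down on the mixer plate for about 2 s and carried it over the screen. The arm is now holding it upright over the reader window, with its base about 9 mm above the glass by the arm's own position reading (the scene camera's view was blocked there).

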